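# Fit and lock a ski-clamp jaw pad

### The arm

A 6-joint arm with a two-finger parallel gripper is mounted at the origin on the work surface. World frame = base frame: x ahead of the robot, y to its left, z up, the work surface at z = 0. Lengths are in m, angles in rad, forces in N, time in s.
With the tool pointing down it reaches from about 0.375 to 0.925 m from the base axis. Payload 5.7 kg.
Tool frame: the origin (TCP) lies at the very end of the fingers, on their centre line; the grasp point (between the pads) lies 19 mm behind it (r.grasp_offset is the distance from the TCP to the grasp point, in m); z points along the fingers, y is the line along which they close (so a half turn about z gives the same grasp; the last joint's range is limited). The gripper opens to 88 mm and grips with 3 to 60 N. Pads are 20 mm wide; open, the fingers measure 115 mm over their backs; the gripper's body (75 mm by 178 mm) begins 61 mm behind the grasp point.
Start: joints at [-1.403, 0.359, 1.51, -0, 1.272, -0.115], TCP at [0.167, -0.576, 0.189] pointing down, gripper open.
Joint ranges: [-2.97, 2.97], [-1.01, 2.36], [0.21, 2.38], [-0.96, 4.11], [0.2, 2.71], [-2.98, 2.98]. Speed limits (rad/s): [2.39, 2.39, 3.14, 3.14, 3.14, 3.14].

### API

Orientations are given as a unit quaternion [x, y, z, w].
In Python, from plant import r, vision gives the robot as it stands.
- The arm moves only by the tool move_arm, never from a script. Its argument "moves" is a list of rows, each an object of numbers: "rx", "ry", "rz": the turn, a rotation vector about the tool's x, y, z each as a share of pi/2 rad, from -1 to 1; "dx", "dy", "dz": the shift along the tool's x, y, z each as a share of 0.25 m, from -1 to 1; "grip": the opening, from 0 (shut) to 1 (fully open). A call has 1 to 5 rows; each row is the pose to reach, as a shift and turn from the pose commanded when the call began, along the tool's axes at that moment; what a row does not reach only later rows make up. A row lasts 1/8 s, in which the tool goes at most 62.5 mm and 10.7 degrees, less where a joint would pass 70% of its speed; a pose out of reach is approached as far as the arm can. A call with a number of a shift or a turn outside -1 to 1 is refused whole. A call with a gripper value outside its range is refused whole. The fingers move at their own pace and stop on an object; "grip_force" is the grip in N (left out, the last holds). Time passes only in rows, so rows that repeat a pose let the fingers close. It gives the time, the measured TCP pose, the force, the opening and the grip force at its end, in the units of the state.
- r.get_obs(): the state, without advancing time (a new reading comes with each control period).
- vision.snapshot(name): name is "scene" or "top" or "wrist"; returns a dict with "image" (480x640x3 uint8, red, green, blue), "camera_matrix" (3x3 intrinsics, pixels), "k1" (the pictures are not rectified: a ray, as slopes to the right and down, at radius r is drawn at 1 + k1 r^2 times it, then the intrinsics apply), "world_from_camera" (4x4, takes a point from camera to world coordinates); the wrist camera has in their place "mount" (4x4, takes a point from camera to tool coordinates, whose origin is the TCP and whose axes are the flange's). Camera axes: x right, y up, looking along -z (the intrinsics and any distortion apply to the point x, -y, -z); pixel columns grow to the right and rows downward; lengths in m; the calibration is good to about 2 mm. A picture is of the moment at which its call begins: read the wrist's pose just before it. There is no depth.
- r.hand_in(): hands the job in; it is judged then, once.
The state is a dict: "time": time; "qpos": joint angles; "qvel": joint speeds; "joint_torque": joint torques, N m; "eef_pos": TCP position; "orientation": TCP orientation; "contact_force": force on the tool from outside, world axes, zero at the start; "moment": the same for the moment, N m; "grip_width": opening from 0.0 (shut) to 1.0 (fully open); "grip_force": force on a finger pad.
Only numpy, scipy, OpenCV 4.12 (cv2) and the standard library are available. Lean on these libraries where they do the work, as an engineer would, in place of code of your own. Each camera call takes 0.05 s, during which the arm holds its last target. There are 200 camera calls.

### The job

Set the loose orange jaw pad flat and fully home in the empty pocket of the blue ski clamp. Then take the mallet by its handle and strike the clamp's sprung red pin down with a quick blow of the mallet head until it stays latched down (never push the pin with the gripper). Finally lay the mallet back in the white tray as you found it, leaving the wax block and the brush where they are.

Things in the scene. Friction and masses are not known exactly. Their poses are not given: they have to be found in the camera images.
- pad: Loose orange jaw pad (60 g), to be fitted: a flat base 56 (own x) x 40 (own y) x 10 mm with a grip rib on top in the middle, 30 (x) x 14 (y) mm, from 10 to 34 mm above the underside. Symmetric under a half turn. Origin: centre of the underside; z up. It starts flat on the counter.
- clamp: Clamp to work on, fixed: blue plate 150 (own x) x 80 (y) mm, top 22 mm above the counter, with an empty pocket. At its +x end a grey housing 60 x 50 mm, centred at own x = +45 mm, top 48 mm above the counter; the red pin stands out of its top at that centre. Origin: centre of the underside, on the counter.
- pocket (a point): Centre of the pocket's floor, at own x = -30 mm of the clamp, 12 mm above the counter; axes as the clamp's. The pocket is a rectangle 60 (x) x 44 (y) mm, 10 mm deep, no lead-in. A pad that is home has its base flush with the plate and its origin here; either way round along x is right.
- pin_top (a point): Centre of the top face of the red pin cap; moves with the pin. 68 mm above the counter when the pin is up, 56 mm when latched.
- mallet: Mallet, 280 g, lying in the tray with its head upright: cylinder 41 mm across, 70 mm tall. Origin: centre of the head's lower face; z up. The handle runs level along own -x to x = -190 mm, 16 mm wide (y), 22 mm tall, its centreline 40 mm above the lower face. Centre of mass near x = -40 mm. Good grip: from above across the handle at x = -55 mm.
- tray_seat (a point): On the white tray's floor, 6 mm above the counter, where the centre of the mallet's lower face rests; handle toward -x. Tray (fixed): 70 mm wide, 60 inside, rim 12 mm above the counter, from x = -210 to +40 mm of here. Saddle for the handle at x = -150 mm, 14 mm long: support 29 mm above the floor, between cheeks 22 mm apart, 41 mm above the floor.
- clamp_done: Second clamp of the pair, the same size, already fitted: its orange pad is in the pocket, its clip is out and its red pin is down (cap top 56 mm above the counter). Fixed, nothing moves; leave it. Origin: centre of the underside.
- wax: Loose green wax block, 45 x 100 x 28 mm; bystander. Origin: centre of the underside.
- brush: Loose stainless brush with wooden back, 40 x 120 x 38 mm; bystander. Origin: centre of the underside.
- clip (a joint): Steel spring clip peeping from the housing over the plate toward the pocket, 20 mm wide, 6 mm thick, underside 2 mm above the plate's top. 0 = drawn in, 0.012 m = slid out over the end of the pad's base. The pin drives it, 1 mm per mm, so a pad that is not home blocks it and the pin.
- pin: The sprung red-capped pin (cap 22 mm across, 6 mm thick, on a 12 mm stem); origin on its axis 16 mm below point pin_top. Moves straight down 12 mm to a firm stop. Its over-centre snap spring resists with about 5 to 6 N at first, less further down; let go before half way it springs back up; past about 7 mm it snaps to the bottom and stays. The blow need only follow it down.
Mind the look-alikes: they are no part of the job. Several things have the shape of the pad; the one meant has the colours described above.

How it is judged:
On the way, in this order (a step that is already met when the one before it is completed fails the run):
1. the pad lies home in the pocket, let go (horizontal distance between pad and pocket below 0.004 m and z of pad in the frame of pocket below 0.0018 m and angle between the x axis of pad and the x axis of pocket, either way round below 0.12 rad and angle between pad's own z axis and vertical below 0.05 rad and contact force between the fingers and pad below 0.1 N), for 0.2 s.
2. the mallet head comes down on the pin with a quick blow: lower face within 25 mm of the cap's top, at more than 0.06 m/s (distance between mallet and pin_top below 0.025 m and linear speed of mallet above 0.06 m/s and z of pin_top in the frame of clamp above 0.059 m).
3. the pin is latched down (z of pin_top in the frame of clamp below 0.0575 m), for 0.1 s.
At the end, for the whole second after the job is handed in: Pad home (4 mm sideways, 1.8 mm height, 0.12 rad yaw, flat within 0.05 rad); pin over 10.5 mm down; mallet at rest in the tray, within 20 mm of its seat, 4 mm in height, upright within 0.08 rad, along the tray within 0.15 rad; wax and brush within 30 mm of their starts (horizontal distance between pad and pocket below 0.004 m and z of pad in the frame of pocket below 0.0018 m and angle between the x axis of pad and the x axis of pocket, either way round below 0.12 rad and angle between pad's own z axis and vertical below 0.05 rad and z of pin_top in the frame of clamp below 0.0575 m and horizontal distance between mallet and tray_seat below 0.02 m and z of mallet in the frame of tray_seat between -0.004 and 0.004 m and angle between mallet's own z axis and vertical below 0.08 rad and angle between the x axis of mallet and the x axis of tray_seat, either way round below 0.15 rad and linear speed of mallet below 0.02 m/s and distance of each of wax, brush from where it was at the start of the episode below 0.03 m); the robot touches nothing.
It fails at once if the gripper or arm pushes the pin (more than 1 N) (contact force between any of the fingers, the arm and pin above 1 N).
It fails at once if the wax block is moved more than 30 mm (distance of wax from where it was at the start of the episode above 0.03 m).
It fails at once if the brush is moved more than 30 mm (distance of brush from where it was at the start of the episode above 0.03 m).
It also fails if it takes over 64 s, if anything falls off the work surface, if the arm or the gripper's body presses on something with over 40 N, if the wrist force passes 120 N, or if a joint passes its speed limit or range.

## Working session

There is one attempt and no reset: what is moved stays moved. The work goes in short steps, Python scripts to look and compute and a tool call to move; the robot and the scene stay as the last step left them, time stands still between calls to the robot, and variables do not carry over. Pictures are saved under pics/ and viewed, at most 10 in all, crops included, and the job is handed in when it is done.

Besides the shell and the picture viewer there is one more tool, called after ">>>" as a command line: name --argument value ..., lists and objects as JSON in quotes. move_arm: Moves the arm, as the interface text tells. Its arguments: {"type":"object","properties":{"moves":{"type":"array"},"grip_force":{"type":"number"}},"required":["moves"]}

```bash
mkdir -p pics; ls; cat > h.py <<'E'
import numpy as np, cv2
from scipy.spatial.transform import Rotation as R
from plant import r, vision
def snap(n,f):
    o=r.get_obs(); s=vision.snapshot(n)
    if n=="wrist":
        T=np.eye(4);T[:3,:3]=R.from_quat(o["orientation"]).as_matrix();T[:3,3]=o["eef_pos"]
        s["world_from_camera"]=T@np.array(s["mount"])
    np.savez("pics/"+f+".npz",K=s["camera_matrix"],k1=s["k1"],T=s["world_from_camera"],im=s["image"])
    cv2.imwrite("pics/"+f+".png",cv2.cvtColor(s["image"],cv2.COLOR_RGB2BGR))
def ray(f,uv):
    d=np.load("pics/"+f+".npz");K=d["K"];T=d["T"]
    D=np.array([float(d["k1"]),0,0,0])
    p=cv2.undistortPoints(np.array([[uv]],float),K,D)[0,0]
    v=T[:3,:3]@np.array([p[0],-p[1],-1.]);return T[:3,3],v
def onz(f,uv,z):
    o,v=ray(f,uv);return o+v*(z-o[2])/v[2]
def tri(*obs):
    A=np.zeros((3,3));b=np.zeros(3)
    for f,uv in obs:
        o,v=ray(f,uv);v=v/np.linalg.norm(v);P=np.eye(3)-np.outer(v,v);A+=P;b+=P@o
    return np.linalg.solve(A,b)
def proj(f,X):
    d=np.load("pics/"+f+".npz");T=d["T"];c=np.linalg.inv(T)@np.r_[X,1]
    p,_=cv2.projectPoints(np.array([[c[0],-c[1],-c[2]]]),np.zeros(3),np.zeros(3),d["K"],np.array([float(d["k1"]),0,0,0]));return p[0,0]
E
python3 - <<'E'
from h import *
np.set_printoptions(precision=4,suppress=True)
for n in("scene","top"):
    snap(n,n+"0");d=np.load(f"pics/{n}0.npz");print(d["K"],d["k1"],d["T"])
o=r.get_obs();print(o)
E
```

```text
pics
[[523.7067   0.     325.2009]
 [  0.     523.7067 246.1077]
 [  0.       0.       1.    ]] -0.10682202782286784 [[-0.5889 -0.6709  0.4507  1.0802]
 [ 0.8081 -0.4812  0.3397  0.3899]
 [-0.011   0.5643  0.8255  1.0106]
 [ 0.      0.      0.      1.    ]]
[[466.5896   0.     317.3692]
 [  0.     466.5896 239.7722]
 [  0.       0.       1.    ]] 0.007026296918448596 [[ 0.0107  0.9944 -0.1047  0.4515]
 [-0.9999  0.0118  0.0098 -0.0048]
 [ 0.011   0.1046  0.9945  1.031 ]
 [ 0.      0.      0.      1.    ]]
{'time': 0.1, 'qpos': array([-1.4031,  0.3595,  1.5113, -0.    ,  1.2725, -0.1151]), 'qvel': array([ 0.0006, -0.0016, -0.0029,  0.0001, -0.0001, -0.    ]), 'joint_torque': array([  0.0001, -51.6356, -27.1405,   0.0677,   0.0277,  -0.    ]), 'eef_pos': array([ 0.1673, -0.5755,  0.188 ]), 'orientation': array([ 0.99  ,  0.1409, -0.    , -0.0009]), 'contact_force': array([0.7884, 0.8331, 0.6309]), 'moment': array([ 0.03  , -0.0221, -0.0007]), 'grip_force': 0.0, 'grip_width': 0.9993058222178306}
```

View pics/top0.png

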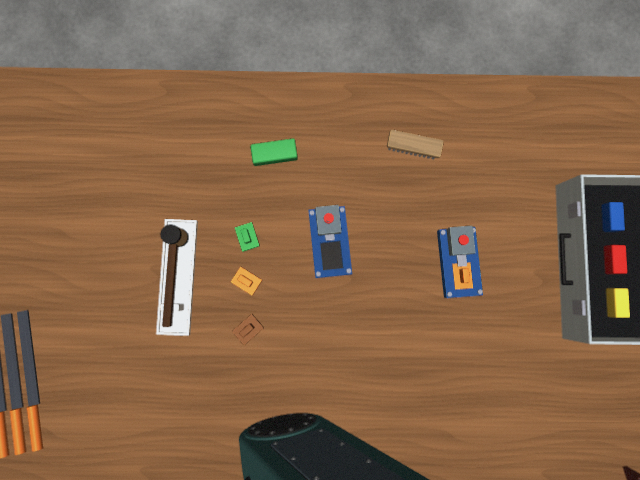

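View pics/scene0.png

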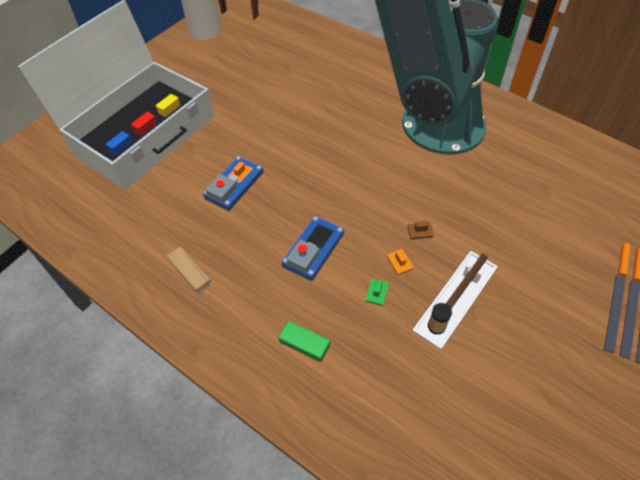

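Top view: orange pad at (246,280), empty pocket at (332,256), pin at (328,218), and mallet head at (171,235) with its handle running to (167,325). In the scene view the pad is at (400,261) and the pin at (303,250). Next: enlarged crops of both views.

```bash
python3 - <<'E'
from h import *
a=cv2.imread("pics/top0.png")[200:350,150:360];a=cv2.resize(a,None,fx=3.8,fy=3.8,interpolation=cv2.INTER_CUBIC);cv2.imwrite("pics/c_top.png",a)
b=cv2.imread("pics/scene0.png")[205:355,275:505];b=cv2.resize(b,None,fx=3.4,fy=3.4,interpolation=cv2.INTER_CUBIC);cv2.imwrite("pics/c_sc.png",b)
E
```

```text
(no output)
```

View pics/c_top.png

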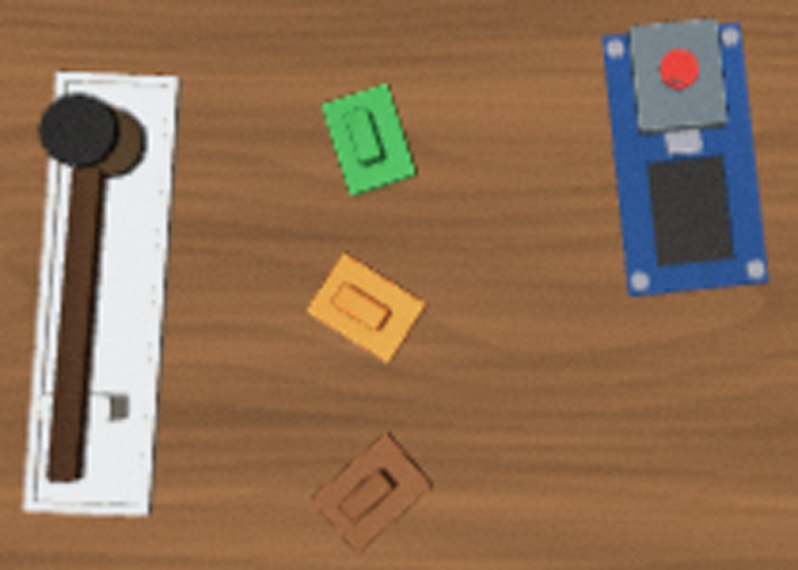

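View pics/c_sc.png

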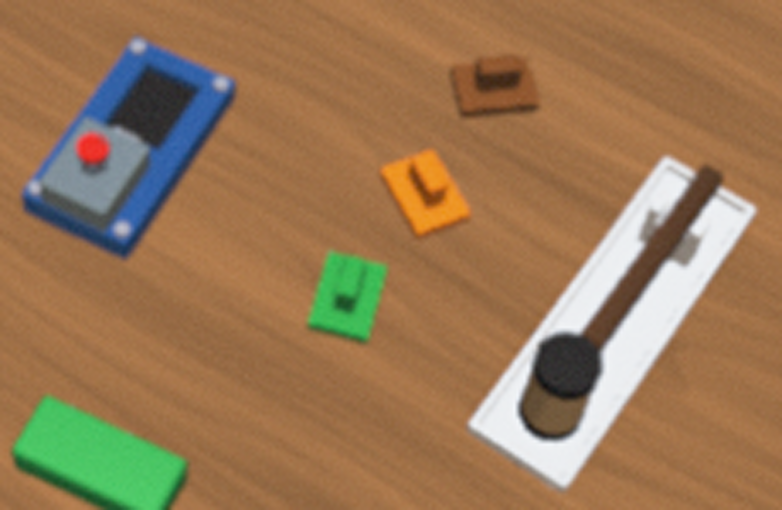

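Top crop: pad base corners (347,253), (426,302), (389,362), (307,311); pin cap (679,69); plate screws (616,48), (731,37), (640,281), (756,269); mallet head top (79,130). Scene crop: pad corners (381,170), (434,150), (470,216), (421,236); pin (93,148); screws (122,229), (35,188), (221,84), (138,46); head top (567,366).

```bash
python3 - <<'E'
from h import *
np.set_printoptions(precision=4,suppress=True)
T=lambda u,v:("top0",((u+.5)/3.8-.5+150,(v+.5)/3.8-.5+200))
S=lambda u,v:("scene0",((u+.5)/3.4-.5+275,(v+.5)/3.4-.5+205))
P={"screws":[((616,48),(122,229)),((731,37),(35,188)),((640,281),(221,84)),((756,269),(138,46))],
"pin":[((679,69),(93,148))],"head":[((79,130),(567,366))],"hend":[((66,478),(712,170))],
"pad":[((347,253),(421,236)),((426,302),(381,170)),((389,362),(434,150)),((307,311),(470,216))]}
for k,l in P.items():
    for t,s in l: print(k,tri(T(*t),S(*s)))
    print(" mean",np.mean([tri(T(*t),S(*s)) for t,s in l],0))
    if k=="pad": print([onz(*T(*t),.01) for t,s in l])
E
```

```text
screws [ 0.6173 -0.0014  0.0254]
screws [ 0.6249 -0.0675  0.0241]
screws [ 0.4842 -0.0166  0.0245]
screws [ 0.4916 -0.0822  0.0254]
 mean [ 0.5545 -0.0419  0.0249]
pin [ 0.5992 -0.0363  0.0673]
 mean [ 0.5992 -0.0363  0.0673]
head [0.5615 0.2883 0.0719]
 mean [0.5615 0.2883 0.0719]
hend [0.3733 0.2934 0.0544]
 mean [0.3733 0.2934 0.0544]
pad [0.4983 0.1535 0.006 ]
pad [0.4712 0.106  0.0097]
pad [0.4367 0.1264 0.0099]
pad [0.4657 0.1736 0.0073]
 mean [0.468  0.1399 0.0082]
[array([0.499 , 0.1514, 0.01  ]), array([0.4715, 0.1054, 0.01  ]), array([0.4371, 0.1257, 0.01  ]), array([0.4656, 0.1733, 0.01  ])]
```

```bash
cat >> h.py <<'E'
def go(xyz,yaw):
    o=r.get_obs();Rt=R.from_quat(o["orientation"])
    Rg=R.from_matrix(np.array([[np.cos(yaw),np.sin(yaw),0],[np.sin(yaw),-np.cos(yaw),0],[0,0,-1]]))
    d=Rt.inv().apply(np.array(xyz)-o["eef_pos"])/.25; w=(Rt.inv()*Rg).as_rotvec()/(np.pi/2)
    x=Rt.as_matrix()[:,0]
    print("pos",o["eef_pos"].round(4),"yaw",np.arctan2(x[1],x[0]).round(4),"t",o["time"],"gw",o["grip_width"],"F",np.round(o["contact_force"],1))
    print("d",d.round(4),"rot",w.round(4))
E
python3 - <<'E'
from h import *
s=vision.snapshot("wrist");print(np.round(s["mount"],3),s["camera_matrix"],s["k1"])
go([.43,-.38,.22],.283)
E
```

```text
[[-0.     0.956  0.294  0.081]
 [ 1.     0.    -0.001 -0.001]
 [-0.001  0.294 -0.956 -0.198]
 [ 0.     0.     0.     1.   ]] [[401.05413531   0.         320.75539798]
 [  0.         401.05413531 237.72396107]
 [  0.           0.           1.        ]] -0.05929359105575809
pos [ 0.1673 -0.5756  0.1881] yaw 0.2828 t 0.15 gw 0.9970255666418767 F [ 0.4 -1.2 -0. ]
d [ 1.2274 -0.4583 -0.1268] rot [-0.0009 -0.0001 -0.0001]
```

>>> move_arm --moves '[{"dx":0.25,"dy":-0.05,"dz":-0.05},{"dx":0.5,"dy":-0.12,"dz":-0.12},{"dx":0.75,"dy":-0.25,"dz":-0.12},{"dx":0.9,"dy":-0.42,"dz":-0.12},{"dx":0.95,"dy":-0.65,"dz":-0.12}]'

```text
schema error: expected keys rx, ry, rz, dx, dy, dz, grip
```

```bash
python3 - <<'E'
from h import *
go([.468,.14,.20],1.036)
E
```

```text
pos [ 0.1673 -0.5756  0.1881] yaw 0.2828 t 0.15 gw 0.9970255666418767 F [ 0.4 -1.2 -0. ]
d [ 1.9537 -2.4132 -0.0438] rot [-8.000e-04 -4.000e-04 -4.795e-01]
```

>>> move_arm --moves '[{"rx":0,"ry":0,"rz":0,"dx":0.25,"dy":-0.05,"dz":-0.05,"grip":1},{"rx":0,"ry":0,"rz":0,"dx":0.5,"dy":-0.12,"dz":-0.12,"grip":1},{"rx":0,"ry":0,"rz":0,"dx":0.75,"dy":-0.25,"dz":-0.12,"grip":1},{"rx":0,"ry":0,"rz":0,"dx":0.9,"dy":-0.42,"dz":-0.12,"grip":1},{"rx":0,"ry":0,"rz":0,"dx":0.95,"dy":-0.65,"dz":-0.12,"grip":1}]'

```text
time: 0.78
eef_pos: [0.3522, -0.3557, 0.2186]
orientation: [0.99, 0.142, 0.001, 0.0]
contact_force: [0.5, -0.9, -0.0]
grip_width: 1.0
grip_force: 0.0
```

```bash
python3 - <<'E'
from h import *
go([.468,.14,.20],1.036)
E
```

```text
pos [ 0.3522 -0.3557  0.2186] yaw 0.2842 t 0.775 gw 1.0001364313387808 F [ 0.5 -0.9 -0. ]
d [ 1.0008 -1.7734  0.0744] rot [ 0.0006 -0.0005 -0.4786]
```

>>> move_arm --moves '[{"rx":0,"ry":0,"rz":-0.1,"dx":0.15,"dy":-0.19,"dz":0,"grip":1},{"rx":0,"ry":0,"rz":-0.2,"dx":0.3,"dy":-0.38,"dz":0,"grip":1},{"rx":0,"ry":0,"rz":-0.3,"dx":0.42,"dy":-0.58,"dz":0,"grip":1},{"rx":0,"ry":0,"rz":-0.4,"dx":0.54,"dy":-0.78,"dz":0,"grip":1},{"rx":0,"ry":0,"rz":-0.478,"dx":0.66,"dy":-0.98,"dz":0,"grip":1}]'

```text
time: 1.4
eef_pos: [0.4403, -0.0738, 0.2188]
orientation: [0.868, 0.496, 0.0, 0.0]
contact_force: [0.7, -0.4, 0.2]
grip_width: 1.003
grip_force: 0.0
```

```bash
python3 - <<'E'
from h import *
go([.468,.14,.17],1.036)
E
```

```text
pos [ 0.4403 -0.0738  0.2188] yaw 1.0379 t 1.4 gw 1.0026874845087332 F [ 0.7 -0.4  0.2]
d [ 0.7929 -0.3393  0.1952] rot [ 0.0001 -0.0001  0.0012]
```

>>> move_arm --moves '[{"rx":0,"ry":0,"rz":0,"dx":0.2,"dy":-0.08,"dz":0.05,"grip":1},{"rx":0,"ry":0,"rz":0,"dx":0.4,"dy":-0.17,"dz":0.1,"grip":1},{"rx":0,"ry":0,"rz":0,"dx":0.6,"dy":-0.25,"dz":0.15,"grip":1},{"rx":0,"ry":0,"rz":0,"dx":0.79,"dy":-0.34,"dz":0.195,"grip":1},{"rx":0,"ry":0,"rz":0,"dx":0.79,"dy":-0.34,"dz":0.195,"grip":1}]'

```text
time: 2.02
eef_pos: [0.4674, 0.1404, 0.169]
orientation: [0.868, 0.496, -0.001, -0.001]
contact_force: [-0.4, -0.9, 0.5]
grip_width: 0.998
grip_force: 0.0
```

```bash
python3 - <<'E'
from h import *
go([.468,.14,.013],1.036)
snap("wrist","w0")
E
```

```text
pos [0.4674 0.1404 0.169 ] yaw 1.0384 t 2.025 gw 0.9975528792600422 F [-0.4 -0.9  0.5]
d [1.000e-04 4.100e-03 6.241e-01] rot [-0.0012  0.0003  0.0016]
```

View pics/w0.png

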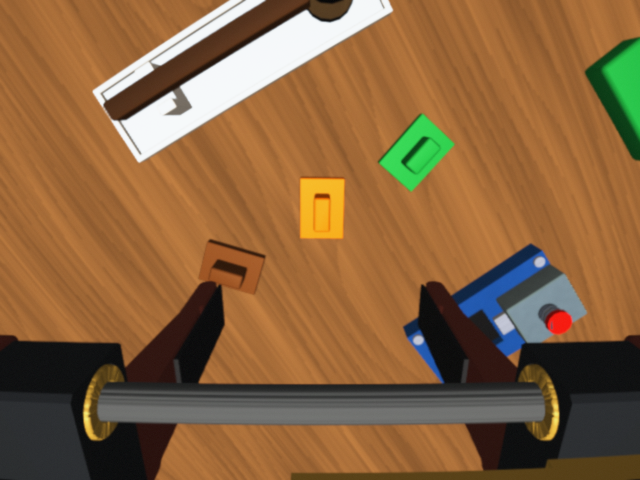

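The wrist view shows the pad straight, with base corners at (300.5,177), (344,177.5), (344,238.5) and (300.5,238). The rib top is around (322,211).

```bash
python3 - <<'E'
from h import *
np.set_printoptions(precision=4,suppress=True)
im=np.load("pics/w0.npz")["im"].astype(int)
m=((im[...,0]>200)&(im[...,1]>120)&(im[...,2]<90)&(im[...,1]<200)).astype(np.uint8)
n,l,st,c=cv2.connectedComponentsWithStats(m);print([x for x in st if x[4]>300])
i=1+np.argmax(st[1:,4]);cc=max(cv2.findContours((l==i).astype(np.uint8),0,1)[0],key=cv2.contourArea)
P=np.array([onz("w0",p[0],.01)[:2] for p in cc],np.float32)*1000
(q,s,a)=cv2.minAreaRect(P);print(q,s,a)
pts=[onz("w0",p,.01) for p in[(300.5,177),(344,177.5),(344,238.5),(300.5,238)]];print(np.array(pts),np.mean(pts,0))
E
```

```text
[array([     0,      0,    640,    480, 304328], dtype=int32), array([ 300,  178,   45,   61, 2596], dtype=int32)]
(467.12249755859375, 139.55764770507812) (56.15055465698242, 40.03164291381836) 58.70260238647461
[[0.4654 0.1743 0.01  ]
 [0.4986 0.1543 0.01  ]
 [0.4705 0.1047 0.01  ]
 [0.4358 0.1257 0.01  ]] [0.4676 0.1398 0.01  ]
```

>>> move_arm --moves '[{"rx":0,"ry":0,"rz":0.009,"dx":-0.003,"dy":0.001,"dz":0.25,"grip":0.6},{"rx":0,"ry":0,"rz":0.009,"dx":-0.003,"dy":0.001,"dz":0.45,"grip":0.5},{"rx":0,"ry":0,"rz":0.009,"dx":-0.003,"dy":0.001,"dz":0.57,"grip":0.5},{"rx":0,"ry":0,"rz":0.009,"dx":-0.003,"dy":0.001,"dz":0.622,"grip":0.5},{"rx":0,"ry":0,"rz":0.009,"dx":-0.003,"dy":0.001,"dz":0.622,"grip":0.5}]' --grip_force 15

```text
time: 2.7
eef_pos: [0.468, 0.1358, 0.0145]
orientation: [0.873, 0.487, -0.0, -0.0]
contact_force: [-0.0, 0.3, 0.1]
grip_width: 0.508
grip_force: 0.0
```

>>> move_arm --moves '[{"rx":0,"ry":0,"rz":0,"dx":0,"dy":0,"dz":0,"grip":0.3},{"rx":0,"ry":0,"rz":0,"dx":0,"dy":0,"dz":0,"grip":0.1},{"rx":0,"ry":0,"rz":0,"dx":0,"dy":0,"dz":0,"grip":0.1},{"rx":0,"ry":0,"rz":0,"dx":0,"dy":0,"dz":0,"grip":0.05},{"rx":0,"ry":0,"rz":0,"dx":0,"dy":0,"dz":0,"grip":0.05}]' --grip_force 15

```text
time: 3.32
eef_pos: [0.4681, 0.1368, 0.0147]
orientation: [0.873, 0.488, 0.0, -0.0]
contact_force: [0.2, -0.7, -0.8]
grip_width: 0.05
grip_force: 0.0
```

```bash
python3 - <<'E'
from h import *
o=r.get_obs();print(o["grip_force"]);go([.468,.14,.16],1.036)
E
```

```text
0.0
pos [0.4681 0.1368 0.0147] yaw 1.0196 t 3.325 gw 0.05036103053553816 F [ 0.2 -0.7 -0.8]
d [ 0.0109 -0.007  -0.5813] rot [ 0.     -0.0001 -0.0104]
```

```bash
python3 - <<'E'
from h import *
snap("wrist","w1");snap("scene","s1")
a=cv2.imread("pics/s1.png")[190:340,330:480];a=cv2.resize(a,(600,600),interpolation=cv2.INTER_CUBIC)
b=cv2.imread("pics/w1.png")[150:480,220:420];b=cv2.resize(b,(200,330))
c=np.zeros((600,800,3),np.uint8);c[:,:600]=a;c[:330,600:]=b;cv2.imwrite("pics/c1.png",c)
E
```

```text
(no output)
```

View pics/c1.png

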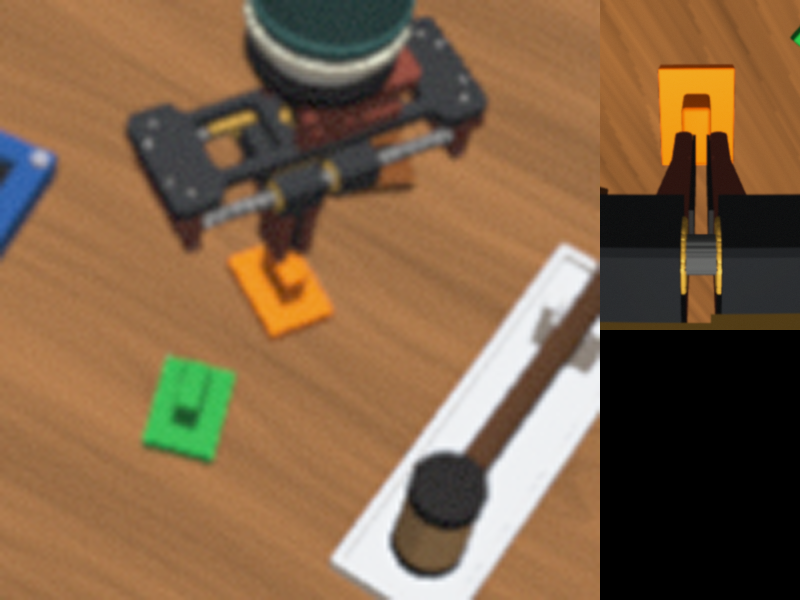

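The fingers closed just behind the rib, on the robot side. I'll check projections to see whether the pad moved or the tool is offset.

```bash
python3 - <<'E'
from h import *
np.set_printoptions(precision=4,suppress=True)
d=np.load("pics/w1.npz");o=r.get_obs()
print("tcp px w1",proj("w1",o["eef_pos"]),"s1",proj("s1",o["eef_pos"]))
im=d["im"].astype(int)
m=((im[...,0]>200)&(im[...,1]>120)&(im[...,2]<90)&(im[...,1]<200)).astype(np.uint8)
print([onz("w1",p,.01) for p in[(279,216),(354,216),(354,315),(279,315)]])
# scene crop corners now
S=lambda u,v:("s1",(330+(u+.5)/4-.5,190+(v+.5)/4-.5))
print([onz(*S(*p),.01) for p in[(228,261),(278,337),(333,313)]], "fingertip",onz(*S(280,262),.0147))
print(o["qpos"])
E
```

```text
tcp px w1 [321.9937 275.0398] s1 [398.8361 259.1275]
[array([0.4653, 0.1751, 0.01  ]), array([0.4986, 0.1546, 0.01  ]), array([0.4697, 0.105 , 0.01  ]), array([0.4337, 0.1271, 0.01  ])]
[array([0.4716, 0.1068, 0.01  ]), array([0.4984, 0.1567, 0.01  ]), array([0.4668, 0.1737, 0.01  ])] fingertip [0.4578 0.1326 0.0147]
[0.1424 0.4415 1.9293 0.0002 0.7709 0.6935]
```

```bash
python3 - <<'E'
from h import *
np.set_printoptions(precision=1,suppress=True)
o=r.get_obs();Rm=R.from_quat(o["orientation"]).as_matrix();print(r.grasp_offset,o["contact_force"],[a for a in dir(r) if a[0]!="_"])
for h in(0,.01,.02,.03):
    print(h,[proj("w1",o["eef_pos"]+Rm@np.array([x,.0022,-h])) for x in(.01,0,-.01)], [proj("s1",o["eef_pos"]+Rm@np.array([x,0,-h])) for x in (.01,-.01)])
for x in(.015,-.015):
  print("rib",[proj("w1",np.array([.4672,.1397,z])+Rm@np.array([x,0,0])) for z in(.01,.034)])
a=cv2.imread("pics/w1.png")[200:320,240:400];a=cv2.resize(a,None,fx=3,fy=3,interpolation=cv2.INTER_CUBIC)
b=cv2.imread("pics/s1.png")[225:285,370:430];b=cv2.resize(b,(300,300),interpolation=cv2.INTER_CUBIC)
c=np.zeros((360,800,3),np.uint8);c[:,:480]=a;c[:300,490:790]=b;cv2.imwrite("pics/c2.png",c)
E
```

```text
0.0187 [-0.  -1.   0.8] ['PlanningError', 'get_obs', 'grasp_offset', 'hand_in']
0 [array([326.2, 257.4]), array([326.1, 275. ]), array([326.1, 292.2])] [array([400.8, 262.6]), array([396.9, 255.7])]
0.01 [array([326.5, 264.2]), array([326.4, 282.6]), array([326.3, 300.4])] [array([401.3, 260.2]), array([397.3, 253.3])]
0.02 [array([326.8, 271.7]), array([326.7, 290.8]), array([326.6, 309.4])] [array([401.8, 257.7]), array([397.8, 250.8])]
0.03 [array([327.1, 280. ]), array([327., 300.]), array([326.9, 319.3])] [array([402.3, 255.2]), array([398.2, 248.3])]
rib [array([317.7, 241.9]), array([317.4, 257.4])]
rib [array([317.9, 293.6]), array([317.6, 314.2])]
```

View pics/c2.png

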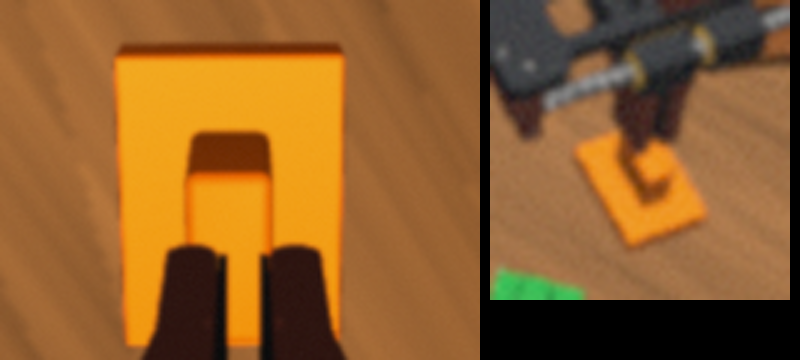

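Enlarged, both fingertips hang over the rib's top: their inner edges at x≈226 and 262 lie inside the rib's 187–270, and their front edge at y≈246 is about 30 mm above the reported TCP. The pad hasn't moved. I'll reopen a little, centre, and lower carefully while watching the force.

>>> move_arm --moves '[{"rx":0,"ry":0,"rz":0,"dx":0.008,"dy":-0.009,"dz":0,"grip":0.4},{"rx":0,"ry":0,"rz":0,"dx":0.008,"dy":-0.009,"dz":0,"grip":0.4},{"rx":0,"ry":0,"rz":0,"dx":0.008,"dy":-0.009,"dz":0.008,"grip":0.4},{"rx":0,"ry":0,"rz":0,"dx":0.008,"dy":-0.009,"dz":0.016,"grip":0.4},{"rx":0,"ry":0,"rz":0,"dx":0.008,"dy":-0.009,"dz":0.02,"grip":0.4}]' --grip_force 15

```text
time: 4.05
eef_pos: [0.4671, 0.1396, 0.0093]
orientation: [0.873, 0.488, -0.0, -0.0]
contact_force: [-0.3, 0.9, 0.6]
grip_width: 0.397
grip_force: 0.0
```

>>> move_arm --moves '[{"rx":0,"ry":0,"rz":0,"dx":0,"dy":0,"dz":0.005,"grip":0.3},{"rx":0,"ry":0,"rz":0,"dx":0,"dy":0,"dz":0.01,"grip":0.3},{"rx":0,"ry":0,"rz":0,"dx":0,"dy":0,"dz":0.01,"grip":0.3}]'

```text
time: 4.42
eef_pos: [0.4671, 0.1396, 0.0069]
orientation: [0.873, 0.488, -0.0, -0.0]
contact_force: [-0.2, 0.3, 0.2]
grip_width: 0.301
grip_force: 0.0
```

```bash
python3 - <<'E'
from h import *
go([.4672,.1397,-.01],1.0245)
E
```

```text
pos [0.4671 0.1396 0.0069] yaw 1.0194 t 4.425 gw 0.3013055515541861 F [-0.2  0.3  0.2]
d [ 0.0005 -0.0001  0.0678] rot [-0.0001  0.     -0.0032]
```

No contact even with the TCP below the pad's base top, so the fingers really end higher than reported. I'll keep going down.

>>> move_arm --moves '[{"rx":0,"ry":0,"rz":-0.003,"dx":0,"dy":0,"dz":0.015,"grip":0.3},{"rx":0,"ry":0,"rz":-0.003,"dx":0,"dy":0,"dz":0.03,"grip":0.3},{"rx":0,"ry":0,"rz":-0.003,"dx":0,"dy":0,"dz":0.04,"grip":0.3},{"rx":0,"ry":0,"rz":-0.003,"dx":0,"dy":0,"dz":0.048,"grip":0.3},{"rx":0,"ry":0,"rz":-0.003,"dx":0,"dy":0,"dz":0.048,"grip":0.3}]'

```text
time: 5.05
eef_pos: [0.467, 0.1396, -0.0052]
orientation: [0.872, 0.49, -0.0, -0.0]
contact_force: [-0.0, 0.0, 0.4]
grip_width: 0.301
grip_force: 0.0
```

```bash
python3 - <<'E'
from h import *
go([.4672,.1397,-.01],1.0245)
snap("wrist","w2")
o=r.get_obs();Rm=R.from_quat(o["orientation"]).as_matrix()
im=np.load("pics/w2.npz")["im"]
for h in(.02,.025,.03,.035,.04): print(h,proj("w2",o["eef_pos"]+Rm@np.array([.01,.0133,-h])))
a=cv2.imread("pics/w2.png")[200:350,220:420];a=cv2.resize(a,None,fx=3,fy=3,interpolation=cv2.INTER_CUBIC);cv2.imwrite("pics/c3.png",a)
E
```

```text
pos [ 0.467   0.1396 -0.0052] yaw 1.0242 t 5.05 gw 0.3011924224627361 F [-0.   0.   0.4]
d [0.0007 0.0004 0.0194] rot [-0.0003  0.0001 -0.0002]
0.02 [350.42447857 271.6259891 ]
0.025 [351.18816741 275.66681944]
0.03 [351.99143525 279.91874086]
0.035 [352.83740349 284.39854455]
0.04 [353.72952599 289.12482776]
```

View pics/c3.png

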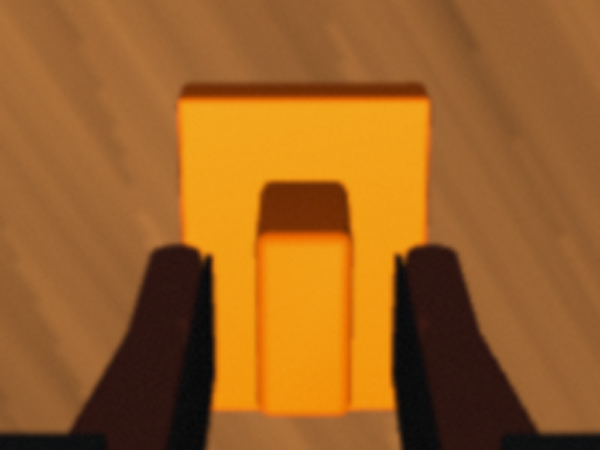

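The fingertips now straddle the rib. Their front edge at row ≈282 again puts the true tip about 32 mm above the reported TCP, so I'll use tip = TCP + 0.032. Lower 12 mm more and close.

>>> move_arm --moves '[{"rx":0,"ry":0,"rz":0,"dx":0,"dy":0,"dz":0.02,"grip":0.3},{"rx":0,"ry":0,"rz":0,"dx":0,"dy":0,"dz":0.04,"grip":0.3},{"rx":0,"ry":0,"rz":0,"dx":0,"dy":0,"dz":0.05,"grip":0.3},{"rx":0,"ry":0,"rz":0,"dx":0,"dy":0,"dz":0.05,"grip":0.3},{"rx":0,"ry":0,"rz":0,"dx":0,"dy":0,"dz":0.05,"grip":0.1}]'

```text
time: 5.72
eef_pos: [0.4673, 0.1396, -0.0174]
orientation: [0.872, 0.49, 0.0, -0.0]
contact_force: [-0.6, -0.9, -0.4]
grip_width: 0.221
grip_force: 0.0
```

>>> move_arm --moves '[{"rx":0,"ry":0,"rz":0,"dx":0,"dy":0,"dz":0,"grip":0.05},{"rx":0,"ry":0,"rz":0,"dx":0,"dy":0,"dz":0,"grip":0.05},{"rx":0,"ry":0,"rz":0,"dx":0,"dy":0,"dz":0,"grip":0.05}]' --grip_force 20

```text
time: 6.1
eef_pos: [0.4673, 0.1396, -0.0174]
orientation: [0.872, 0.49, 0.0, -0.0]
contact_force: [1.4, -0.2, 0.6]
grip_width: 0.157
grip_force: 20.0
```

```bash
python3 - <<'E'
from h import *
o=r.get_obs();print(o["grip_force"])
go([.5247,-.0453,.06],.112)
E
```

```text
19.999573230743408
pos [ 0.4673  0.1396 -0.0174] yaw 1.0242 t 6.1 gw 0.15736857551001127 F [ 1.4 -0.2  0.6]
d [-0.5125  0.5807 -0.3096] rot [-0.000e+00 -2.000e-04  5.807e-01]
```

>>> move_arm --moves '[{"rx":0,"ry":0,"rz":0,"dx":0,"dy":0,"dz":-0.2,"grip":0.05},{"rx":0,"ry":0,"rz":0.1,"dx":-0.1,"dy":0.05,"dz":-0.4,"grip":0.05},{"rx":0,"ry":0,"rz":0.2,"dx":-0.25,"dy":0.15,"dz":-0.45,"grip":0.05},{"rx":0,"ry":0,"rz":0.3,"dx":-0.4,"dy":0.25,"dz":-0.45,"grip":0.05},{"rx":0,"ry":0,"rz":0.4,"dx":-0.55,"dy":0.35,"dz":-0.45,"grip":0.05}]'

```text
time: 6.72
eef_pos: [0.4706, -0.0247, 0.0955]
orientation: [0.981, 0.194, 0.001, 0.0]
contact_force: [0.5, 0.1, -1.1]
grip_width: 0.16
grip_force: 20.0
```

```bash
python3 - <<'E'
from h import *
go([.43,-.056,.095],.112)
E
```

```text
pos [ 0.4706 -0.0247  0.0955] yaw 0.3911 t 6.725 gw 0.1597404006020525 F [ 0.5  0.1 -1.1]
d [-0.1979  0.054   0.0019] rot [ 0.0002 -0.0006  0.1777]
```

>>> move_arm --moves '[{"rx":0,"ry":0,"rz":0.09,"dx":-0.1,"dy":0.03,"dz":0,"grip":0.05},{"rx":0,"ry":0,"rz":0.177,"dx":-0.2,"dy":0.055,"dz":0,"grip":0.05},{"rx":0,"ry":0,"rz":0.177,"dx":-0.2,"dy":0.055,"dz":0,"grip":0.05},{"rx":0,"ry":0,"rz":0.177,"dx":-0.2,"dy":0.055,"dz":0,"grip":0.05}]'

```text
time: 7.22
eef_pos: [0.4304, -0.0552, 0.0952]
orientation: [0.998, 0.06, 0.001, -0.0]
contact_force: [0.2, 0.4, -0.6]
grip_width: 0.158
grip_force: 20.0
```

```bash
python3 - <<'E'
from h import *
go([.5247,-.0453,.06],.112)
snap("wrist","w3")
E
```

```text
pos [ 0.4304 -0.0552  0.0952] yaw 0.1195 t 7.225 gw 0.1575673073786089 F [ 0.2  0.4 -0.6]
d [0.3789 0.0057 0.1412] rot [ 0.     -0.0007  0.0048]
```

View pics/w3.png

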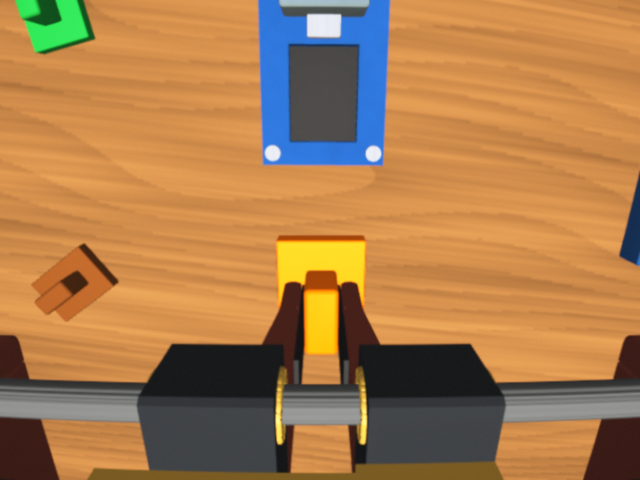

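The pocket is seen clearly, with corners at about (289,44), (358,44), (357,142) and (291,142). The plate's near screws are at (272,153) and (374,153). The held pad's base front edge runs from (277,241) to (365,241).

```bash
python3 - <<'E'
from h import *
np.set_printoptions(precision=4,suppress=True)
im=np.load("pics/w3.npz")["im"].astype(int)
hsv=cv2.cvtColor(im.astype(np.uint8),cv2.COLOR_RGB2HSV)
m=((im.max(2)<110)&(hsv[...,1]<90)).astype(np.uint8);m[160:]=0;m[:36]=0
n,l,st,c=cv2.connectedComponentsWithStats(m);i=1+np.argmax(st[1:,4]);print(st[i])
cc=max(cv2.findContours((l==i).astype(np.uint8),0,1)[0],key=cv2.contourArea)
P=np.array([onz("w3",p[0],.022)[:2] for p in cc],np.float32)*1000
print("pocket",cv2.minAreaRect(P))
for p in [(272.5,153),(373.5,153)]: print(onz("w3",p,.022))
for rr in(60,90,120,150):   # plate sides: blue
    b=np.where((hsv[rr,:,0]>100)&(hsv[rr,:,0]<130)&(hsv[rr,:,1]>120)&(np.abs(np.arange(640)-322)<120))[0]
    q=[onz("w3",(b.min()-.5,rr),.022),onz("w3",(b.max()+.5,rr),.022)];print("sides",b.min(),b.max(),q[0],q[1],np.linalg.norm(q[0]-q[1]))
# held pad: base top at TCPz+.0274
o=r.get_obs();z=o["eef_pos"][2]+.0274
Rm=R.from_quat(o["orientation"]).as_matrix()
for p in[(277,241),(365,241)]:print("pad tool",Rm.T@(onz("w3",p,z)-o["eef_pos"]))
E
```

```text
[ 290   46   68   95 6234]
pocket ((523.7654418945312, -44.589500427246094), (57.856990814208984, 42.40411376953125), 6.601707935333252)
[ 0.4827 -0.0157  0.022 ]
[ 0.4908 -0.0825  0.022 ]
sides 260 386 [ 0.5396 -0.0024  0.022 ] [ 0.5492 -0.0818  0.022 ] 0.08002360739131907
sides 261 385 [ 0.5217 -0.0045  0.022 ] [ 0.5312 -0.0841  0.022 ] 0.08012955429010289
sides 262 383 [ 0.5031 -0.0067  0.022 ] [ 0.5126 -0.0858  0.022 ] 0.0796392990879677
sides 263 382 [ 0.4839 -0.0089  0.022 ] [ 0.4934 -0.0882  0.022 ] 0.07985127672788006
pad tool [ 0.0267 -0.0203 -0.0274]
pad tool [ 0.0267  0.0189 -0.0274]
```

>>> move_arm --moves '[{"rx":0,"ry":0,"rz":0.003,"dx":0.15,"dy":0.005,"dz":0,"grip":0.05},{"rx":0,"ry":0,"rz":0.003,"dx":0.3,"dy":0.005,"dz":0.05,"grip":0.05},{"rx":0,"ry":0,"rz":0.003,"dx":0.38,"dy":0.005,"dz":0.2,"grip":0.05},{"rx":0,"ry":0,"rz":0.003,"dx":0.38,"dy":0.005,"dz":0.31,"grip":0.05},{"rx":0,"ry":0,"rz":0.003,"dx":0.38,"dy":0.005,"dz":0.32,"grip":0.05}]'

```text
time: 7.9
eef_pos: [0.5231, -0.0442, 0.0131]
orientation: [0.998, 0.058, -0.002, -0.001]
contact_force: [-0.6, -0.0, -1.0]
grip_width: 0.157
grip_force: 20.0
```

```bash
python3 - <<'E'
from h import *
go([.5250,-.0450,.003],.1155)
snap("wrist","w4")
a=cv2.imread("pics/w4.png")[150:350,220:420];a=cv2.resize(a,None,fx=3,fy=3,interpolation=cv2.INTER_CUBIC);cv2.imwrite("pics/c4.png",a)
E
```

```text
pos [ 0.5231 -0.0442  0.0131] yaw 0.1153 t 7.9 gw 0.15745840908294617 F [-0.6 -0.  -1. ]
d [0.0074 0.004  0.0405] rot [-0.001   0.0024 -0.0001]
```

View pics/c4.png

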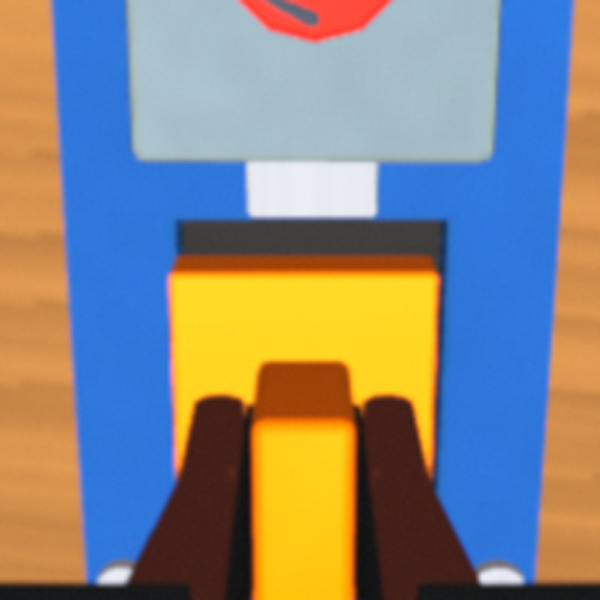

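The last view shows the pad over the pocket. The pocket's far rim runs from (178,221) to (446,221) in the crop, the pad's top front edge from (168,272) to (440,272), and its bottom front edge at row ≈256. The plate sides at row 272 are about x=70 and x=561.

```bash
python3 - <<'E'
from h import *
np.set_printoptions(precision=4,suppress=True)
o=r.get_obs();Rm=R.from_quat(o["orientation"]).as_matrix()
C=lambda u,v:((u+.5)/3-.5+220,(v+.5)/3-.5+150)
z=o["eef_pos"][2]
for k,u,zz in(("rimL",(178,221),.022),("rimR",(446,221),.022),("plateL",(70,272),.022),("plateR",(561,272),.022),("padtL",(168,272),z+.0274),("padtR",(440,272),z+.0274),("padbL",(176,256),z+.0174),("padbR",(434,256),z+.0174)):
    print(k,Rm.T@(onz("w4",C(*u),zz)-o["eef_pos"])*1000)
E
```

```text
rimL [ 29.647  -21.6112  -8.0289]
rimR [29.6738 21.9693 -8.0718]
plateL [ 20.9273 -39.7376  -7.9911]
plateR [20.978  41.3014 -8.0709]
padtL [ 27.0985 -21.234  -27.4412]
padtR [ 27.1239  18.9702 -27.4807]
padbL [ 26.5461 -21.0791 -17.44  ]
padbR [ 26.571   19.138  -17.4796]
```

>>> move_arm --moves '[{"rx":0,"ry":0,"rz":0,"dx":0.005,"dy":0.005,"dz":0,"grip":0.05},{"rx":0,"ry":0,"rz":0,"dx":0.005,"dy":0.005,"dz":0,"grip":0.05},{"rx":0,"ry":0,"rz":0,"dx":0.005,"dy":0.005,"dz":0.016,"grip":0.05},{"rx":0,"ry":0,"rz":0,"dx":0.005,"dy":0.005,"dz":0.032,"grip":0.05},{"rx":0,"ry":0,"rz":0,"dx":0.005,"dy":0.005,"dz":0.044,"grip":0.05}]'

```text
time: 8.57
eef_pos: [0.5253, -0.0465, 0.0038]
orientation: [0.998, 0.057, -0.0, -0.0]
contact_force: [0.6, 0.3, -0.9]
grip_width: 0.158
grip_force: 20.0
```

```bash
python3 - <<'E'
from h import *
go([.5250,-.0450,-.005],.1155)
E
```

```text
pos [ 0.5253 -0.0465  0.0038] yaw 0.1131 t 8.575 gw 0.15759383316523512 F [ 0.6  0.3 -0.9]
d [-0.0007 -0.0061  0.0351] rot [-0.0001  0.0001 -0.0015]
```

>>> move_arm --moves '[{"rx":0,"ry":0,"rz":-0.001,"dx":-0.002,"dy":-0.004,"dz":0.0,"grip":0.05},{"rx":0,"ry":0,"rz":-0.001,"dx":-0.002,"dy":-0.004,"dz":0.006,"grip":0.05},{"rx":0,"ry":0,"rz":-0.001,"dx":-0.002,"dy":-0.004,"dz":0.012,"grip":0.05},{"rx":0,"ry":0,"rz":-0.001,"dx":-0.002,"dy":-0.004,"dz":0.018,"grip":0.05},{"rx":0,"ry":0,"rz":-0.001,"dx":-0.002,"dy":-0.004,"dz":0.018,"grip":0.05}]'

```text
time: 9.2
eef_pos: [0.5248, -0.0455, -0.0006]
orientation: [0.998, 0.057, -0.0, -0.0]
contact_force: [0.3, 0.9, -0.1]
grip_width: 0.16
grip_force: 20.0
```

```bash
python3 - <<'E'
from h import *
go([.5246,-.0453,-.005],.1155)
E
```

```text
pos [ 0.5248 -0.0455 -0.0006] yaw 0.1147 t 9.2 gw 0.15983398654154543 F [ 0.3  0.9 -0.1]
d [-0.0006 -0.001   0.0175] rot [-0.0001  0.0002 -0.0005]
```

Pad is 5 mm into the pocket with no force. Now seat it.

>>> move_arm --moves '[{"rx":0,"ry":0,"rz":0,"dx":0,"dy":0,"dz":0.008,"grip":0.05},{"rx":0,"ry":0,"rz":0,"dx":0,"dy":0,"dz":0.015,"grip":0.05},{"rx":0,"ry":0,"rz":0,"dx":0,"dy":0,"dz":0.019,"grip":0.05},{"rx":0,"ry":0,"rz":0,"dx":0,"dy":0,"dz":0.021,"grip":0.05},{"rx":0,"ry":0,"rz":0,"dx":0,"dy":0,"dz":0.021,"grip":0.05}]'

```text
time: 9.82
eef_pos: [0.5248, -0.0455, -0.0054]
orientation: [0.998, 0.057, -0.0, -0.0]
contact_force: [-1.5, 0.4, 5.8]
grip_width: 0.159
grip_force: 20.0
```

```bash
python3 - <<'E'
from h import *
go([.5246,-.0453,-.005],.1155)
E
```

```text
pos [ 0.5248 -0.0455 -0.0054] yaw 0.1148 t 9.825 gw 0.1585574592636663 F [-1.5  0.4  5.8]
d [-0.0008 -0.001  -0.0015] rot [-0.0001  0.     -0.0005]
```

Home at the exact height, with 5.8 N contact. Open and lift.

>>> move_arm --moves '[{"rx":0,"ry":0,"rz":0,"dx":0,"dy":0,"dz":0,"grip":0.4},{"rx":0,"ry":0,"rz":0,"dx":0,"dy":0,"dz":0,"grip":0.4},{"rx":0,"ry":0,"rz":0,"dx":0,"dy":0,"dz":0,"grip":0.4},{"rx":0,"ry":0,"rz":0,"dx":0,"dy":0,"dz":-0.05,"grip":0.4},{"rx":0,"ry":0,"rz":0,"dx":-0.2,"dy":0,"dz":-0.25,"grip":0.4}]'

```text
time: 10.45
eef_pos: [0.4827, -0.0509, 0.0507]
orientation: [0.998, 0.058, -0.0, -0.0]
contact_force: [-0.4, -0.4, 1.4]
grip_width: 0.4
grip_force: 0.0
```

>>> move_arm --moves '[{"rx":0,"ry":0,"rz":0,"dx":-0.2,"dy":0,"dz":-0.2,"grip":0.6},{"rx":0,"ry":0,"rz":0,"dx":-0.2,"dy":0,"dz":-0.3,"grip":0.7},{"rx":0,"ry":0,"rz":0,"dx":-0.2,"dy":0,"dz":-0.3,"grip":0.7},{"rx":0,"ry":0,"rz":0,"dx":-0.2,"dy":0,"dz":-0.3,"grip":0.7}]'

```text
time: 10.95
eef_pos: [0.4317, -0.0564, 0.126]
orientation: [0.998, 0.057, 0.0, 0.0]
contact_force: [-0.2, 0.6, -0.1]
grip_width: 0.699
grip_force: 0.0
```

```bash
python3 - <<'E'
from h import *
go([.50,.285,.15],-.027)
snap("wrist","w5")
im=np.load("pics/w5.npz")["im"]; hsv=cv2.cvtColor(im,cv2.COLOR_RGB2HSV)
m=((hsv[...,0]>14)&(hsv[...,0]<30)&(hsv[...,1]>190)&(hsv[...,2]>150)).astype(np.uint8);m[250:]=0
n,l,st,c=cv2.connectedComponentsWithStats(m);i=1+np.argmax(st[1:,4]);print(st[i])
cc=max(cv2.findContours((l==i).astype(np.uint8),0,1)[0],key=cv2.contourArea)
for z in(.022,.027,.032):
  P=np.array([onz("w5",p[0],z)[:2] for p in cc],np.float32)*1000;print(z,cv2.minAreaRect(P))
E
```

```text
pos [ 0.4317 -0.0564  0.126 ] yaw 0.1147 t 10.95 gw 0.6989161594297293 F [-0.2  0.6 -0.1]
d [ 0.4279 -1.3252 -0.0959] rot [ 0.0001 -0.0005  0.0902]
[ 292   55   58   82 4592]
0.022 ((524.8120727539062, -44.68203353881836), (55.55047607421875, 40.107261657714844), 6.587400913238525)
0.027 ((524.5977783203125, -44.706214904785156), (54.63053512573242, 39.443077087402344), 6.587411403656006)
0.032 ((524.3834838867188, -44.73038101196289), (53.710689544677734, 38.77892303466797), 6.587410926818848)
```

Pad confirmed flush at z = 22 mm with the right size. Now to the mallet.

>>> move_arm --moves '[{"rx":0,"ry":0,"rz":0.03,"dx":0.05,"dy":-0.22,"dz":-0.05,"grip":0.6},{"rx":0,"ry":0,"rz":0.06,"dx":0.1,"dy":-0.44,"dz":-0.05,"grip":0.6},{"rx":0,"ry":0,"rz":0.09,"dx":0.16,"dy":-0.66,"dz":-0.05,"grip":0.6},{"rx":0,"ry":0,"rz":0.09,"dx":0.22,"dy":-0.84,"dz":-0.05,"grip":0.6},{"rx":0,"ry":0,"rz":0.09,"dx":0.27,"dy":-0.95,"dz":-0.05,"grip":0.6}]'

```text
time: 11.62
eef_pos: [0.4707, 0.1897, 0.1369]
orientation: [1.0, -0.012, -0.001, 0.0]
contact_force: [0.7, 0.3, -0.6]
grip_width: 0.601
grip_force: 0.0
```

```bash
python3 - <<'E'
from h import *
go([.47,.285,.14],-.027)
E
```

```text
pos [0.4707 0.1897 0.1369] yaw -0.0245 t 11.625 gw 0.6011420540464616 F [ 0.7  0.3 -0.6]
d [-0.0121 -0.3811 -0.0127] rot [0.0002 0.0017 0.0016]
```

>>> move_arm --moves '[{"rx":0,"ry":0,"rz":0.001,"dx":-0.01,"dy":-0.2,"dz":0,"grip":0.6},{"rx":0,"ry":0,"rz":0.001,"dx":-0.01,"dy":-0.38,"dz":0,"grip":0.6},{"rx":0,"ry":0,"rz":0.001,"dx":-0.01,"dy":-0.4,"dz":0,"grip":0.6},{"rx":0,"ry":0,"rz":0.001,"dx":-0.01,"dy":-0.4,"dz":0,"grip":0.6}]'

```text
time: 12.12
eef_pos: [0.4707, 0.2871, 0.1371]
orientation: [1.0, -0.013, -0.001, 0.001]
contact_force: [-0.4, 0.1, -0.0]
grip_width: 0.601
grip_force: 0.0
```

```bash
python3 - <<'E'
from h import *
np.set_printoptions(precision=4,suppress=True)
go([.5,.29,.14],-.027)
snap("wrist","w6")
im=np.load("pics/w6.npz")["im"].astype(int); hsv=cv2.cvtColor(im.astype(np.uint8),cv2.COLOR_RGB2HSV)
# per row: tray (white) extent and dark handle inside it
for v in range(0,270,15):
    w=np.where((hsv[v,:,1]<40)&(hsv[v,:,2]>185))[0]
    if len(w)<5: print(v,"no white");continue
    seg=np.arange(w.min(),w.max()+1);dk=seg[hsv[v,seg,2]<110]
    hz=[onz("w6",(x,v),.057)[:2] for x in((dk.min()-.5),(dk.max()+.5))] if len(dk) else None
    tz=[onz("w6",(x,v),.012)[:2] for x in(w.min()-.5,w.max()+.5)]
    print(v,w.min(),w.max(),"tray",*tz,"hnd",(dk.min(),dk.max(),len(dk)) if len(dk) else "",hz)
E
```

```text
pos [0.4707 0.2871 0.1371] yaw -0.0269 t 12.125 gw 0.6012996138075749 F [-0.4  0.1 -0. ]
d [ 0.1169 -0.0149 -0.0118] rot [0.0009 0.0014 0.0001]
0 no white
15 no white
30 no white
45 no white
60 270 363 tray [0.5922 0.3228] [0.5903 0.2524] hnd  None
75 271 362 tray [0.5815 0.3226] [0.5796 0.2531] hnd (np.int64(292), np.int64(336), 45) [array([0.577 , 0.3039]), array([0.5762, 0.2746])]
90 271 362 tray [0.5707 0.3233] [0.5688 0.2532] hnd (np.int64(284), np.int64(345), 62) [array([0.5678, 0.3096]), array([0.5667, 0.2689])]
105 271 362 tray [0.5597 0.3239] [0.5578 0.2532] hnd (np.int64(283), np.int64(346), 64) [array([0.5584, 0.3107]), array([0.5572, 0.2683])]
120 272 361 tray [0.5485 0.3238] [0.5466 0.2539] hnd (np.int64(290), np.int64(339), 50) [array([0.5486, 0.3065]), array([0.5477, 0.2731])]
135 272 361 tray [0.5371 0.3245] [0.5352 0.2539] hnd (np.int64(304), np.int64(325), 22) [array([0.5386, 0.2975]), array([0.5382, 0.2827])]
150 273 360 tray [0.5255 0.3244] [0.5236 0.2547] hnd (np.int64(304), np.int64(325), 22) [array([0.5286, 0.2979]), array([0.5282, 0.2829])]
165 273 360 tray [0
[... 253 characters left out ...]
41])]
195 274 359 tray [0.4894 0.3258] [0.4874 0.2555] hnd (np.int64(304), np.int64(324), 21) [array([0.4975, 0.2991]), array([0.4971, 0.2844])]
210 275 359 tray [0.4768 0.3257] [0.4749 0.2555] hnd (np.int64(304), np.int64(324), 21) [array([0.4867, 0.2996]), array([0.4863, 0.2846])]
225 275 358 tray [0.464  0.3265] [0.462  0.2563] hnd (np.int64(304), np.int64(324), 21) [array([0.4756, 0.3   ]), array([0.4752, 0.2849])]
240 276 358 tray [0.4508 0.3264] [0.4489 0.2563] hnd (np.int64(304), np.int64(323), 20) [array([0.4644, 0.3004]), array([0.464 , 0.2859])]
255 276 357 tray [0.4374 0.3272] [0.4354 0.2572] hnd (np.int64(304), np.int64(323), 20) [array([0.4528, 0.3009]), array([0.4524, 0.2862])]
```

>>> move_arm --moves '[{"rx":0,"ry":0,"rz":0.004,"dx":0.123,"dy":-0.021,"dz":0.15,"grip":0.6},{"rx":0,"ry":0,"rz":0.004,"dx":0.123,"dy":-0.021,"dz":0.32,"grip":0.6},{"rx":0,"ry":0,"rz":0.004,"dx":0.123,"dy":-0.021,"dz":0.45,"grip":0.6},{"rx":0,"ry":0,"rz":0.004,"dx":0.123,"dy":-0.021,"dz":0.5,"grip":0.6},{"rx":0,"ry":0,"rz":0.004,"dx":0.123,"dy":-0.021,"dz":0.5,"grip":0.6}]' --grip_force 10

```text
time: 12.8
eef_pos: [0.5019, 0.2907, 0.0131]
orientation: [1.0, -0.018, -0.001, 0.0]
contact_force: [-0.6, 0.4, -0.5]
grip_width: 0.604
grip_force: 0.0
```

```bash
python3 - <<'E'
from h import *
np.set_printoptions(precision=4,suppress=True)
go([.5015,.2915,.002],-.033)
snap("wrist","w7")
# head top centre by rows, both views
for f,R0 in(("w6",(60,140)),("w7",(0,200))):
    im=np.load(f"pics/{f}.npz")["im"]; hsv=cv2.cvtColor(im,cv2.COLOR_RGB2HSV)
    m=(im.max(2)<70).astype(np.uint8);m[R0[1]:]=0;m[:R0[0]]=0
    m=cv2.morphologyEx(m,cv2.MORPH_OPEN,np.ones((31,31),np.uint8))
    n,l,st,c=cv2.connectedComponentsWithStats(m)
    for i in range(1,n):
        if st[i][4]>500: print(f,st[i],c[i],onz(f,c[i],.076))
E
```

```text
pos [0.5019 0.2907 0.0131] yaw -0.0355 t 12.8 gw 0.6043313705448451 F [-0.6  0.4 -0.5]
d [-0.0016 -0.0031  0.0444] rot [ 0.0004  0.0009 -0.0016]
w6 [ 287   71   56   58 2967] [314.4786  99.4894] [0.5606 0.2892 0.076 ]
w7 [ 265  125  114   75 7306] [321.5062 166.3713] [0.5662 0.2891 0.076 ]
```

>>> move_arm --moves '[{"rx":0,"ry":0,"rz":0,"dx":-0.001,"dy":-0.003,"dz":0.02,"grip":0.5},{"rx":0,"ry":0,"rz":0,"dx":-0.001,"dy":-0.003,"dz":0.04,"grip":0.4},{"rx":0,"ry":0,"rz":0,"dx":-0.001,"dy":-0.003,"dz":0.04,"grip":0.3},{"rx":0,"ry":0,"rz":0,"dx":-0.001,"dy":-0.003,"dz":0.04,"grip":0.2},{"rx":0,"ry":0,"rz":0,"dx":-0.001,"dy":-0.003,"dz":0.04,"grip":0.05}]' --grip_force 10

```text
time: 13.48
eef_pos: [0.5021, 0.2923, 0.0037]
orientation: [1.0, -0.017, 0.0, 0.0]
contact_force: [-0.4, -1.5, 1.2]
grip_width: 0.183
grip_force: 10.0
```

>>> move_arm --moves '[{"rx":0,"ry":0,"rz":0,"dx":0,"dy":0,"dz":0,"grip":0.05},{"rx":0,"ry":0,"rz":0,"dx":0,"dy":0,"dz":0,"grip":0.05},{"rx":0,"ry":0,"rz":0,"dx":0,"dy":0,"dz":0,"grip":0.05},{"rx":0,"ry":0,"rz":0,"dx":0,"dy":0,"dz":0,"grip":0.05}]' --grip_force 60

```text
time: 13.98
eef_pos: [0.5021, 0.2923, 0.0036]
orientation: [1.0, -0.017, 0.0, 0.0]
contact_force: [-0.0, -2.6, 2.9]
grip_width: 0.18
grip_force: 60.0
```

```bash
python3 - <<'E'
from h import *
o=r.get_obs();print(o["grip_force"],o["orientation"])
go([.5435,-.0345,.115],-.033)
E
```

```text
60.00788390636444 [ 9.99852719e-01 -1.71619033e-02  3.86338177e-05  8.69404008e-05]
pos [0.5021 0.2923 0.0036] yaw -0.0343 t 13.975 gw 0.1802260901518254 F [-0.  -2.6  2.9]
d [ 0.2104  1.3009 -0.4453] rot [ 0.0001 -0.0001 -0.0008]
```

>>> move_arm --moves '[{"rx":0,"ry":0,"rz":0,"dx":0,"dy":0,"dz":-0.08,"grip":0.05},{"rx":0,"ry":0,"rz":0,"dx":0,"dy":0,"dz":-0.2,"grip":0.05},{"rx":0,"ry":0,"rz":0,"dx":0,"dy":0,"dz":-0.34,"grip":0.05},{"rx":0,"ry":0,"rz":0,"dx":0.02,"dy":0.1,"dz":-0.43,"grip":0.05},{"rx":0,"ry":0,"rz":0,"dx":0.05,"dy":0.25,"dz":-0.44,"grip":0.05}]'

```text
time: 14.6
eef_pos: [0.5136, 0.2307, 0.115]
orientation: [1.0, -0.017, 0.002, -0.001]
contact_force: [0.2, -0.2, -2.2]
grip_width: 0.178
grip_force: 60.0
```

```bash
python3 - <<'E'
from h import *
o=r.get_obs();print(o["grip_force"],o["moment"])
go([.540,-.033,.113],-.034)
E
```

```text
59.9978506565094 [ 0.00676606  0.06046209 -0.01750708]
pos [0.5136 0.2307 0.115 ] yaw -0.0332 t 14.6 gw 0.17812679342231377 F [ 0.2 -0.2 -2.2]
d [0.1405 1.0507 0.006 ] rot [-0.0016 -0.002   0.0005]
```

>>> move_arm --moves '[{"rx":0,"ry":0,"rz":0,"dx":0.03,"dy":0.2,"dz":0,"grip":0.05},{"rx":0,"ry":0,"rz":0,"dx":0.06,"dy":0.4,"dz":0,"grip":0.05},{"rx":0,"ry":0,"rz":0,"dx":0.09,"dy":0.6,"dz":0,"grip":0.05},{"rx":0,"ry":0,"rz":0,"dx":0.12,"dy":0.8,"dz":0,"grip":0.05},{"rx":0,"ry":0,"rz":0,"dx":0.135,"dy":0.98,"dz":0,"grip":0.05}]'

```text
time: 15.22
eef_pos: [0.5377, -0.0177, 0.113]
orientation: [1.0, -0.018, -0.0, -0.001]
contact_force: [-0.1, 0.2, -2.5]
grip_width: 0.178
grip_force: 60.0
```

>>> move_arm --moves '[{"rx":0,"ry":0,"rz":0,"dx":0,"dy":0.04,"dz":0,"grip":0.05},{"rx":0,"ry":0,"rz":0,"dx":0,"dy":0.04,"dz":0,"grip":0.05},{"rx":0,"ry":0,"rz":0,"dx":0,"dy":0.04,"dz":0,"grip":0.05}]'

```text
time: 15.6
eef_pos: [0.5369, -0.025, 0.1132]
orientation: [1.0, -0.017, -0.0, -0.0]
contact_force: [-0.9, 0.6, -3.1]
grip_width: 0.18
grip_force: 60.0
```

```bash
python3 - <<'E'
from h import *
np.set_printoptions(precision=4,suppress=True)
go([.540,-.033,.113],-.034)
snap("wrist","w8");snap("scene","s8");snap("top","t8")
# head top face: z guess .113-.0012+.072 ; and black disc in all views
for f,box in(("w8",(0,230,200,440)),("s8",(130,330,230,420)),("t8",(130,260,250,420))):
    im=np.load(f"pics/{f}.npz")["im"];m=np.zeros(im.shape[:2],np.uint8);a,b,c0,d0=box
    m[a:b,c0:d0]=(im[a:b,c0:d0].max(2)<62);m=cv2.morphologyEx(m,cv2.MORPH_OPEN,np.ones((9,9),np.uint8))
    n,l,st,c=cv2.connectedComponentsWithStats(m)
    for i in range(1,n):
        if st[i][4]>150: print(f,st[i],c[i].round(1),onz(f,c[i],.184))
print("expected head px",[proj(f,[.599,-.036,.184]) for f in("w8","s8","t8")],"pin",[proj(f,[.599,-.036,.068]) for f in("w8","s8","t8")])
E
```

```text
pos [ 0.5369 -0.025   0.1132] yaw -0.0338 t 15.6 gw 0.17962002208228112 F [-0.9  0.6 -3.1]
d [0.0135 0.0316 0.0007] rot [-0.0006  0.0005  0.0002]
s8 [296 211  17  15 241] [304.1 218. ] [ 0.5987 -0.0241  0.184 ]
expected head px [array([351.3166, 175.3893]), array([299.2574, 215.3363]), array([330.1525, 208.4099])] pin [array([337.1681, 146.9227]), array([302.0149, 247.9813]), array([328.0259, 217.9445])]
```

>>> move_arm --moves '[{"rx":0,"ry":0,"rz":0,"dx":0.009,"dy":0.038,"dz":0,"grip":0.05},{"rx":0,"ry":0,"rz":0,"dx":0.009,"dy":0.038,"dz":0,"grip":0.05},{"rx":0,"ry":0,"rz":0,"dx":0.009,"dy":0.038,"dz":0,"grip":0.05}]'

```text
time: 16.12
eef_pos: [0.5393, -0.036, 0.1135]
orientation: [1.0, -0.017, -0.0, -0.0]
contact_force: [0.6, 0.2, -1.8]
grip_width: 0.175
grip_force: 60.0
```

>>> move_arm --moves '[{"rx":0,"ry":0,"rz":0,"dx":0,"dy":0,"dz":0.07,"grip":0.05},{"rx":0,"ry":0,"rz":0,"dx":0,"dy":0,"dz":0.16,"grip":0.05},{"rx":0,"ry":0,"rz":0,"dx":0,"dy":0,"dz":0.23,"grip":0.05},{"rx":0,"ry":0,"rz":0,"dx":0,"dy":0,"dz":0.245,"grip":0.05}]'

```text
time: 16.62
eef_pos: [0.5383, -0.0359, 0.0524]
orientation: [1.0, -0.017, -0.001, -0.0]
contact_force: [-9.6, 0.3, 19.0]
grip_width: 0.175
grip_force: 60.0
```

```bash
python3 - <<'E'
from h import *
o=r.get_obs();print(o["grip_force"],o["moment"])
go([.540,-.033,.113],-.034)
E
```

```text
60.00711679458618 [0.07181707 0.91466149 0.05009086]
pos [ 0.5383 -0.0359  0.0524] yaw -0.0345 t 16.625 gw 0.17477292779062215 F [-9.6  0.3 19. ]
d [ 0.006  -0.0119 -0.2426] rot [-0.0001  0.0013 -0.0003]
```

19 N at the stop. Lift and check the pin.

>>> move_arm --moves '[{"rx":0,"ry":0,"rz":0,"dx":0,"dy":0,"dz":-0.1,"grip":0.05},{"rx":0,"ry":0,"rz":0,"dx":0,"dy":0,"dz":-0.25,"grip":0.05},{"rx":0,"ry":0,"rz":0,"dx":0,"dy":-0.2,"dz":-0.25,"grip":0.05},{"rx":0,"ry":0,"rz":0,"dx":0,"dy":-0.44,"dz":-0.25,"grip":0.05},{"rx":0,"ry":0,"rz":0,"dx":0,"dy":-0.68,"dz":-0.25,"grip":0.05}]'

```text
time: 17.25
eef_pos: [0.5453, 0.1354, 0.1153]
orientation: [1.0, -0.018, 0.0, -0.0]
contact_force: [1.3, -0.3, -2.1]
grip_width: 0.176
grip_force: 60.0
```

```bash
python3 - <<'E'
from h import *
np.set_printoptions(precision=4,suppress=True)
snap("scene","s9");snap("top","t9")
def red(f,box):
    im=np.load(f"pics/{f}.npz")["im"];hsv=cv2.cvtColor(im,cv2.COLOR_RGB2HSV);a,b,c0,d0=box
    m=np.zeros(im.shape[:2],np.uint8);m[a:b,c0:d0]=((hsv[...,0]<6)|(hsv[...,0]>174))[a:b,c0:d0]&(hsv[...,1]>150)[a:b,c0:d0]&(hsv[...,2]>120)[a:b,c0:d0]
    n,l,st,c=cv2.connectedComponentsWithStats(m);i=1+np.argmax(st[1:,4]) if n>1 else 0;print(f,st[i],c[i])
    return (f,c[i])
for s,t in(("scene0","top0"),("s9","t9")):
    print("pin",tri(red(s,(220,280,270,330)),red(t,(195,245,300,350))))
o=r.get_obs();print(o["moment"]);go([.5021,.2923,.113],-.0343)
# mallet head in scene view: dark disc
for f,box in(("s9",(150,340,290,480)),):
    im=np.load(f"pics/{f}.npz")["im"];m=np.zeros(im.shape[:2],np.uint8);a,b,c0,d0=box
    m[a:b,c0:d0]=(im[a:b,c0:d0].max(2)<62);m=cv2.morphologyEx(m,cv2.MORPH_OPEN,np.ones((9,9),np.uint8))
    n,l,st,c=cv2.connectedComponentsWithStats(m)
    for i in range(1,n): print(st[i],c[i],onz(f,c[i],o["eef_pos"][2]+.071))
E
```

```text
scene0 [298 245   9   8  59] [301.7119 248.4576]
top0 [324 213  10  10  74] [328.2838 217.7432]
pin [ 0.5996 -0.0365  0.0665]
s9 [298 248   9   8  55] [301.9818 251.4545]
t9 [324 214   9  10  68] [328.0147 218.6324]
pin [ 0.5996 -0.0364  0.0547]
[0.0277 0.1043 0.0354]
pos [0.545  0.1395 0.1152] yaw -0.0299 t 17.35 gw 0.17695525855117225 F [-0.4  0.  -2.1]
d [-0.19   -0.6058  0.0103] rot [-0.0018 -0.0005  0.0028]
[374 168  10  10  99] [378.4545 172.5455] [0.4123 0.0313 0.1862]
[360 250  17  18 273] [367.967  258.5311] [0.6062 0.1326 0.1862]
```

Pin went down 11.8 mm and stayed: latched. Return the mallet.

>>> move_arm --moves '[{"rx":0,"ry":0,"rz":0.001,"dx":-0.06,"dy":-0.18,"dz":0,"grip":0.05},{"rx":0,"ry":0,"rz":0.002,"dx":-0.12,"dy":-0.36,"dz":0,"grip":0.05},{"rx":0,"ry":0,"rz":0.002,"dx":-0.17,"dy":-0.52,"dz":0,"grip":0.05},{"rx":0,"ry":0,"rz":0.002,"dx":-0.19,"dy":-0.6,"dz":0,"grip":0.05},{"rx":0,"ry":0,"rz":0.002,"dx":-0.19,"dy":-0.6,"dz":0,"grip":0.05}]'

```text
time: 17.98
eef_pos: [0.5028, 0.286, 0.1148]
orientation: [1.0, -0.018, 0.0, 0.0]
contact_force: [0.9, -0.2, -2.5]
grip_width: 0.179
grip_force: 60.0
```

>>> move_arm --moves '[{"rx":0,"ry":0,"rz":0,"dx":0,"dy":0,"dz":0,"grip":0.05},{"rx":0,"ry":0,"rz":0,"dx":0,"dy":0,"dz":0,"grip":0.05}]'

```text
time: 18.23
eef_pos: [0.5032, 0.2842, 0.1147]
orientation: [1.0, -0.02, -0.0, 0.0]
contact_force: [-0.0, 0.2, -1.7]
grip_width: 0.179
grip_force: 60.0
```

```bash
python3 - <<'E'
from h import *
go([.5021,.2923,.0036],-.0343)
snap("wrist","w10")
# compare head/handle in the wrist view with w8 (before blow)
a=np.load("pics/w8.npz")["im"].astype(int);b=np.load("pics/w10.npz")["im"].astype(int)
for n,i in(("w8",a),("w10",b)):
    for v in(60,100,140,180,220):
        k=np.where(i[v,200:440].max(1)<90)[0]+200;print(n,v,(k.min(),k.max(),len(k)) if len(k) else None)
    k=np.where(i[:,322].max(1)<90)[0];print("col",k[:3],k[-3:])
E
```

```text
pos [0.5032 0.2842 0.1147] yaw -0.0391 t 18.225 gw 0.17928780425897556 F [-0.   0.2 -1.7]
d [-0.0056 -0.0324  0.4445] rot [ 0.0002  0.0001 -0.003 ]
w8 60 None
w8 100 None
w8 140 (np.int64(280), np.int64(361), 82)
w8 180 (np.int64(259), np.int64(383), 125)
w8 220 (np.int64(267), np.int64(374), 108)
col [122 123 124] [391 396 397]
w10 60 None
w10 100 None
w10 140 (np.int64(282), np.int64(360), 79)
w10 180 (np.int64(259), np.int64(383), 125)
w10 220 (np.int64(266), np.int64(375), 110)
col [124 125 126] [391 396 397]
```

The mallet sits unchanged in the grip. Align, lower, release.

>>> move_arm --moves '[{"rx":0,"ry":0,"rz":-0.003,"dx":-0.006,"dy":-0.032,"dz":0,"grip":0.05},{"rx":0,"ry":0,"rz":-0.003,"dx":-0.006,"dy":-0.032,"dz":0,"grip":0.05},{"rx":0,"ry":0,"rz":-0.003,"dx":-0.006,"dy":-0.032,"dz":0.1,"grip":0.05},{"rx":0,"ry":0,"rz":-0.003,"dx":-0.006,"dy":-0.032,"dz":0.2,"grip":0.05},{"rx":0,"ry":0,"rz":-0.003,"dx":-0.006,"dy":-0.032,"dz":0.25,"grip":0.05}]'

```text
time: 18.9
eef_pos: [0.5008, 0.2932, 0.051]
orientation: [1.0, -0.016, -0.001, 0.0]
contact_force: [-0.1, -0.4, -1.6]
grip_width: 0.174
grip_force: 60.0
```

```bash
python3 - <<'E'
from h import *
go([.5021,.2923,.0036],-.0343)
E
```

```text
pos [0.5008 0.2932 0.051 ] yaw -0.0327 t 18.9 gw 0.17421827614144111 F [-0.1 -0.4 -1.6]
d [0.0058 0.0033 0.1897] rot [0.0005 0.0011 0.001 ]
```

>>> move_arm --moves '[{"rx":0,"ry":0,"rz":0,"dx":0.005,"dy":0.003,"dz":0.05,"grip":0.05},{"rx":0,"ry":0,"rz":0,"dx":0.005,"dy":0.003,"dz":0.11,"grip":0.05},{"rx":0,"ry":0,"rz":0,"dx":0.005,"dy":0.003,"dz":0.15,"grip":0.05},{"rx":0,"ry":0,"rz":0,"dx":0.005,"dy":0.003,"dz":0.175,"grip":0.05},{"rx":0,"ry":0,"rz":0,"dx":0.005,"dy":0.003,"dz":0.185,"grip":0.05}]'

```text
time: 19.52
eef_pos: [0.5035, 0.2926, 0.0066]
orientation: [1.0, -0.016, 0.001, 0.0]
contact_force: [-4.7, -1.8, 13.6]
grip_width: 0.178
grip_force: 60.0
```

```bash
python3 - <<'E'
from h import *
go([.5021,.2923,.0036],-.0343)
E
```

```text
pos [0.5035 0.2926 0.0066] yaw -0.032 t 19.525 gw 0.17805358885642 F [-4.7 -1.8 13.6]
d [-0.0056  0.0015  0.0122] rot [ 0.0001 -0.0008  0.0014]
```

Touching 3 mm early, so the mallet is slightly pitched in the grip. I'll ease the grip so it settles, then open.

>>> move_arm --moves '[{"rx":0,"ry":0,"rz":0,"dx":0,"dy":0,"dz":0,"grip":0.05},{"rx":0,"ry":0,"rz":0,"dx":-0.002,"dy":0,"dz":0.005,"grip":0.05},{"rx":0,"ry":0,"rz":0,"dx":-0.002,"dy":0,"dz":0.008,"grip":0.05}]' --grip_force 5

```text
time: 19.9
eef_pos: [0.5019, 0.2928, 0.004]
orientation: [1.0, -0.017, -0.0, -0.0]
contact_force: [-0.8, -1.5, 0.3]
grip_width: 0.185
grip_force: 5.0
```

>>> move_arm --moves '[{"rx":0,"ry":0,"rz":0,"dx":0,"dy":0,"dz":0,"grip":0.25},{"rx":0,"ry":0,"rz":0,"dx":0,"dy":0,"dz":0,"grip":0.45},{"rx":0,"ry":0,"rz":0,"dx":0,"dy":0,"dz":0,"grip":0.6},{"rx":0,"ry":0,"rz":0,"dx":0,"dy":0,"dz":-0.05,"grip":0.6},{"rx":0,"ry":0,"rz":0,"dx":0,"dy":0,"dz":-0.2,"grip":0.6}]'

```text
time: 20.52
eef_pos: [0.5008, 0.2921, 0.0535]
orientation: [1.0, -0.017, -0.002, 0.001]
contact_force: [0.3, 0.5, -0.3]
grip_width: 0.595
grip_force: 0.0
```

>>> move_arm --moves '[{"rx":0,"ry":0,"rz":0,"dx":-0.05,"dy":0,"dz":-0.15,"grip":0.6},{"rx":0,"ry":0,"rz":0,"dx":-0.1,"dy":0,"dz":-0.35,"grip":0.6},{"rx":0,"ry":0,"rz":0,"dx":-0.12,"dy":0,"dz":-0.36,"grip":0.6},{"rx":0,"ry":0,"rz":0,"dx":-0.12,"dy":0,"dz":-0.36,"grip":0.6}]'

```text
time: 21.02
eef_pos: [0.472, 0.2937, 0.1444]
orientation: [1.0, -0.016, 0.0, -0.0]
contact_force: [-0.4, 0.4, 0.5]
grip_width: 0.597
grip_force: 0.0
```

```bash
python3 - <<'E'
from h import *
np.set_printoptions(precision=4,suppress=True)
go([.4707,.2871,.1371],-.0269)
snap("wrist","w11");snap("scene","s11");snap("top","t11")
def head(f,box,th=70,k=9):
    im=np.load(f"pics/{f}.npz")["im"];m=np.zeros(im.shape[:2],np.uint8);a,b,c0,d0=box
    m[a:b,c0:d0]=(im[a:b,c0:d0].max(2)<th);m=cv2.morphologyEx(m,cv2.MORPH_OPEN,np.ones((k,k),np.uint8))
    n,l,st,c=cv2.connectedComponentsWithStats(m);print(f,[(x.tolist(),c[i].round(1).tolist()) for i,x in enumerate(st) if i and x[4]>60])
for f in("scene0","s11"):head(f,(290,340,425,460))
for f in("w6","w11"):head(f,(40,140,240,400),70,31)
# difference in the tray region, scene, before/after, and bystanders
for f,g in(("scene0","s11"),):
    d=np.abs(np.load(f"pics/{f}.npz")["im"].astype(int)-np.load(f"pics/{g}.npz")["im"]).max(2)
    for n,b in(("tray",(240,350,410,500)),("wax",(315,365,270,335)),("brush",(240,300,160,215))):
        print(n,(d[b[0]:b[1],b[2]:b[3]]>50).sum())
im=np.load("pics/w11.npz")["im"];hsv=cv2.cvtColor(im,cv2.COLOR_RGB2HSV)
for v in(135,165,195,225,255):
    w=np.where((hsv[v,:,1]<40)&(hsv[v,:,2]>185))[0];s=np.arange(w.min(),w.max()+1);dk=s[hsv[v,s,2]<110]
    print(v,onz("w11",((dk.min()+dk.max())/2,v),.057)[:2],len(dk))
E
```

```text
pos [0.472  0.2937 0.1444] yaw -0.0326 t 21.025 gw 0.597164993461616 F [-0.4  0.4  0.5]
d [-0.0045  0.0266  0.0293] rot [-0.0003 -0.0004 -0.0037]
scene0 [([433, 304, 17, 18, 273], [441.2, 312.5])]
s11 [([435, 305, 17, 17, 259], [443.0, 312.9])]
w6 [([287, 71, 56, 58, 2967], [314.5, 99.5])]
w11 [([294, 78, 54, 54, 2699], [320.5, 104.5])]
tray 532
wax 0
brush 0
135 [0.5395 0.2929] 23
165 [0.5188 0.2932] 20
195 [0.4973 0.2935] 19
225 [0.4749 0.2943] 19
255 [0.4515 0.295 ] 19
```

```bash
python3 - <<'E'
from h import *
np.set_printoptions(precision=4,suppress=True)
print(tri(("scene0",(441.2,312.5)),("w6",(314.5,99.5))),tri(("s11",(443.0,312.9)),("w11",(320.5,104.5))))
def red(f,box):
    im=np.load(f"pics/{f}.npz")["im"];hsv=cv2.cvtColor(im,cv2.COLOR_RGB2HSV);a,b,c0,d0=box
    m=((hsv[...,0]<6)|(hsv[...,0]>174))&(hsv[...,1]>150)&(hsv[...,2]>120);ys,xs=np.where(m[a:b,c0:d0]);return f,(xs.mean()+c0,ys.mean()+a)
print(tri(red("s11",(220,280,270,330)),red("t11",(195,245,300,350))))
E
```

```text
[0.561  0.2884 0.0696] [0.5596 0.2914 0.0692]
[ 0.5996 -0.0365  0.0547]
```

Mallet is back within about 3 mm of where it was and at the same height. The pin is down, and the wax and brush haven't moved.

```bash
python3 -c "
from plant import r
print(r.hand_in())"
```

```text
the job is handed in; nothing more can be done
None
```

I handed the job in at about 21 s: the pad is home in the pocket, the pin is latched about 12 mm down, the mallet is back in the tray within about 3 mm of where it started, and the wax and brush are unmoved; no verdict came back.

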